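Set the wash dose dial one click up and start

TASK

With a light fingertip on its rim, roll the dosing console's knurled dial away from the console's front until it clicks from the short-bar notch into the next one, the middle-bar notch. Then push the round start button on the small station all the way in and let go. Only touch, never pinch the dial or press it hard, and leave the beaker, canister, tub and brush where they are.

Things in the scene. Friction and masses are not known exactly. Their poses are not given: they have to be found in the camera images.
- dial_apex (a point): Top of the rim of a knurled black thumbwheel (84 mm across, 30 mm wide, axle level, 42 mm below this point) in a fixed grey console 120 x 110 x 46 mm. 87 mm above the table. The point stays with the console: it neither turns nor sinks. x axis: level, from the console's front to its back (dragging the rim's top along +x turns the dial up); y: along the axle, to the left; z: up.
- dial (a joint): Dial angle in rad; grows as the rim's top moves away from the console's front (42 mm of rim per rad). Spring notches at 0 (short bar, the start), 0.6 (medium bar, the aim) and 1.2 (long bar); let go past half-way between two, it falls into the nearer. Needs up to about 1.5 N along the rim. Stops at -0.1 and 1.3.
- axle (a joint): How far the dial's sprung axle is pressed straight down, in m: 0 at rest, starts to sink at about 3 N, fully down (0.006) at about 11 N. Press the rim 2 to 5 mm deep while dragging: the dial turns by friction alone, its knurl is fine.
- scale_bar (a point): The medium of three white bars on the left one of the two black shoulders (22 mm wide, 9 mm lower than the rim) beside the dial: short bar at the front, medium on top, long at the back. A white line across the rim is the dial's pointer.
- start_top (a point): Centre of the top face of a round grey push button, 32 mm across, on a fixed grey station 90 x 90 x 50 mm. Points up and goes straight down with the button.
- start (a joint): Button travel in m: 0 released, 0.006 fully in (about 6 N). Springs back.
- beaker_at (a point): Centre of the underside of a white plastic beaker, 70 mm across, 85 mm tall, open at the top; leave alone.
- canister_at (a point): Centre of the underside of a capped white bottle, 84 mm across, 140 mm tall; leave alone.
- tub_at (a point): Centre of the underside of a capped blue tub, 90 mm across, 100 mm tall; leave alone.
- brush_at (a point): Underside of a hand brush lying on the table; leave alone.
Things that resemble listed ones, but are neither listed nor needed, are in the scene too. What is shaped like the part that bears start_top but green is not meant.

How it is judged (in metres and radians):
On the way, in this order (a step that is already met when the one before it is completed fails the run):
1. the dial sits in the middle notch (value of joint dial between 0.48 and 0.72 rad), for 0.4 s.
2. the start button is pushed fully in while the dial stays in the middle notch (all of step 1 and value of joint start above 0.005 m), for 0.05 s.
At the end, for the whole second after the job is handed in: The dial rests in the middle notch (0.6 rad, within 0.12), the button was pushed in (at least 5 of 6 mm) after that and has sprung back (under 2 mm) (all of step 1 and value of joint start below 0.002 m); the robot touches nothing.
It fails at once if the dial is pinched or pressed hard (over 30 N) (contact force between the fingers and dial above 30 N).
It fails at once if the beaker is moved or lifted (over 30 mm) (distance of beaker_at from where it was at the start of the episode above 0.03 m).
It fails at once if the canister is moved or lifted (over 30 mm) (distance of canister_at from where it was at the start of the episode above 0.03 m).
It fails at once if the tub is moved or lifted (over 30 mm) (distance of tub_at from where it was at the start of the episode above 0.03 m).
It fails at once if the brush is moved or lifted (over 30 mm) (distance of brush_at from where it was at the start of the episode above 0.03 m).
It also fails if it takes over 48 s, if anything falls off the work surface, if the arm or the gripper's body presses on something with over 40 N, if the wrist force passes 120 N, or if a joint passes its speed limit or range.

ROBOT

A 7-joint arm with a two-finger parallel gripper is mounted at the origin on the work surface. World frame = base frame: x ahead of the robot, y to its left, z up, the work surface at z = 0. Lengths are in m, angles in degrees, forces in N, time in s.
With the tool pointing down it reaches from about 0.4 to 0.9 m from the base axis. Payload 5.5 kg.
Tool frame: the origin (TCP) lies midway between the tips of the shut fingers; the grasp point (between the pads) lies 19 mm behind it; z points along the fingers, y is the line along which they close (so a half turn about z gives the same grasp; the last joint's range is limited). The gripper opens to 85 mm and grips with 20 to 120 N. Pads are 22 mm wide; open, the fingers measure 114 mm over their backs; the gripper's body (76 mm by 85 mm) begins 54 mm behind the grasp point. The pads swing forward as they close: fully open they stand 13 mm farther back than shut.
Start: joints at [90.94, 28.699, -24.465, 88.831, 12.651, 65.22, -12.049], TCP at [0.159, -0.63, 0.193] pointing down, gripper open.
Joint ranges: [-164.97, 164.97], [-17.58, 116.51], [-87.97, 89.64], [11.32, 138.91], [-80.73, 260.73], [10.89, 115.49], [-147.41, 147.41]. Speed limits (degrees/s): [147.25, 147.25, 180, 180, 180, 180, 180].

INTERFACE

Orientations are given as [roll, pitch, yaw] about the fixed x, y, z axes, in that order (R = Rz(yaw) Ry(pitch) Rx(roll)).
In Python, from plant import robot, optics, close_job gives the robot as it stands.
- The arm moves only by the tool send_rows, never from a script. Its argument "targets" is a list of rows, each a list of 5 numbers: the opening in per cent of the stroke, from 0 (shut) to 100 (fully open), then the shift along the world's x, y, z normalised to -1 to 1, where 1 is 750 mm, then the turn about the world's z normalised to -1 to 1, where 1 is 120 degrees. In form: [[gripper, dx, dy, dz, spin], ...]. A call has 1 to 5 rows; each row is the pose to reach, as a shift and turn from the pose commanded when the call began; what a row does not reach only later rows make up. A row lasts 1/12 s, in which the tool goes at most 41.7 mm and 7.16 degrees, less where a joint would pass 70% of its speed; a pose out of reach is approached as far as the arm can. A call with a number of a shift or a turn outside -1 to 1 is refused whole. A call with a gripper value outside its range is refused whole. The fingers move at their own pace and stop on an object; "newtons" is the grip in N (left out, the last holds). Time passes only in rows, so rows that repeat a pose let the fingers close. It gives the time, the measured TCP pose, the force, the opening and the grip force at its end, in the units of the state.
- robot.state(): the state, without advancing time (a new reading comes with each control period).
- optics.get_image(name): name is "scene" or "top" or "wrist"; returns (picture, depth): 480x640x3 uint8, blue, green, red; 480x640 float32, m along the optical axis (not along the pixel's ray), 0 where there is no reading.
- optics.camera_params(name): a dict with "fx", "fy", "cx", "cy" (pixels), "view" (4x4, takes a point from world to camera coordinates). Camera axes: x right, y down, z forward; pixel columns grow to the right and rows downward; lengths in m; the calibration is good to about 2 mm. A picture is of the moment at which its call begins: read the wrist's pose just before it. camera_params takes no time and is no camera call; for the wrist camera it gives the pose at the moment of the call.
- close_job(): hands the job in; it is judged then, once.
The state is a dict: "time_s": time; "q": joint angles; "dq": joint speeds; "tau": joint torques, N m; "position": TCP position; "ee_rot": TCP orientation; "force": force on the tool from outside, world axes, zero at the start; "ft_torque": the same for the moment, N m; "opening": finger opening in m; "finger_force": force on a finger pad.
Only numpy, scipy, OpenCV 4.12 (cv2) and the standard library are available. Lean on these libraries where they do the work, as an engineer would, in place of code of your own. Each camera call takes 0.05 s, during which the arm holds its last target. There are 200 camera calls.

## Working session

There is one attempt and no reset: what is moved stays moved. The work goes in short steps, Python scripts to look and compute and a tool call to move; the robot and the scene stay as the last step left them, time stands still between calls to the robot, and variables do not carry over. Pictures are saved under pics/ and viewed, at most 10 in all, crops included, and the job is handed in when it is done.

Besides the shell and the picture viewer there is one more tool, called as name(argument=value, ...) on one line, values as JSON. send_rows: Moves the arm, as the interface text tells. Its arguments: {"type":"object","properties":{"targets":{"type":"array"},"newtons":{"type":"number"}},"required":["targets"]}

```bash
mkdir -p pics; cat > h.py <<'E'
import numpy as np,cv2
from plant import robot,optics,close_job
def snap(n,f):
    p=optics.camera_params(n); im,d=optics.get_image(n)
    cv2.imwrite(f'pics/{f}.png',im); np.savez(f'pics/{f}.npz',d=d,view=p['view'],K=[p['fx'],p['fy'],p['cx'],p['cy']])
def pt(f,u,v,z=None):
    a=np.load(f'pics/{f}.npz');fx,fy,cx,cy=a['K'];T=np.linalg.inv(a['view'])
    r=np.array([(u-cx)/fx,(v-cy)/fy,1])
    if z is None:
        w=a['d'][v-1:v+2,u-1:u+2]; return T[:3,:3]@(r*np.median(w[w>0]))+T[:3,3]
    w=T[:3,:3]@r; return T[:3,3]+w*(z-T[2,3])/w[2]
E
python3 - <<'E'
from h import *
np.set_printoptions(precision=4,suppress=True)
snap('top','top1');snap('scene','sc1')
s=robot.state();print(s)
E
```

```text
{'time_s': 0.1, 'q': array([ 90.9392,  28.7481, -24.4543,  88.8862,  12.6501,  65.2194,
       -12.0506]), 'dq': array([ 0.0086, -0.1352, -0.0936, -0.0881, -0.0188,  0.0081, -0.0172]), 'tau': array([ -0.0127, -57.0809,  -5.8391, -28.1744,   0.0105,   0.0055,
        -0.    ]), 'position': array([ 0.1586, -0.6296,  0.1921]), 'ee_rot': array([-179.8995,   -0.0041,   14.1424]), 'force': array([ 0.4066, -0.7646,  0.1541]), 'ft_torque': array([-0.0238, -0.0611,  0.0276]), 'finger_force': 0.0, 'opening': 0.08528916396551058}
```

View pics/top1.png

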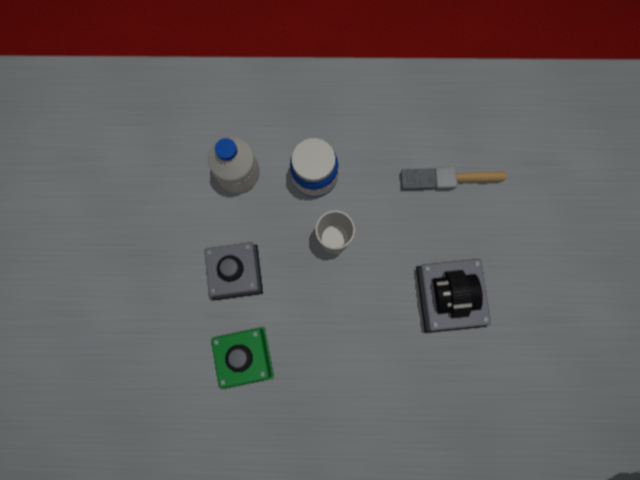

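View pics/sc1.png

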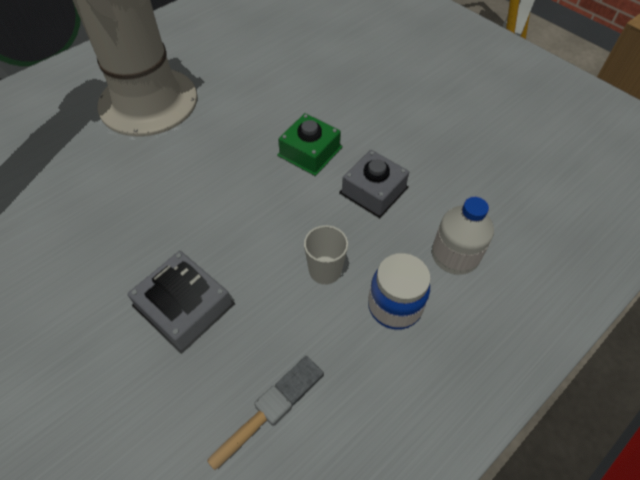

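The top view shows the console at about (455,295), the grey station at (231,269) and the green decoy at (240,357). The beaker is at (335,232). I'll enlarge the console next.

```bash
python3 - <<'E'
from h import *
np.set_printoptions(precision=4,suppress=True)
a=cv2.imread('pics/top1.png')[245:345,405:505];b=cv2.imread('pics/sc1.png')[245:355,125:235]
f=lambda i:cv2.convertScaleAbs(cv2.resize(i,(400,400),interpolation=cv2.INTER_CUBIC),alpha=1.6)
cv2.imwrite('pics/crop1.png',np.hstack([f(a),f(b)]))
for u,v in [(460,293),(460,280),(460,272),(460,312),(445,293),(475,293),(427,268),(478,264),(485,321),(434,326),(230,267),(240,357),(335,240)]: print(u,v,pt('top1',u,v))
E
```

```text
460 293 [ 0.4665 -0.2186  0.0869]
460 280 [ 0.4895 -0.2205  0.082 ]
460 272 [ 0.5054 -0.2244  0.0677]
460 312 [ 0.4353 -0.2215  0.07  ]
445 293 [ 0.467  -0.1947  0.0789]
475 293 [ 0.4676 -0.2463  0.0789]
427 268 [ 0.5148 -0.1702  0.0471]
478 264 [ 0.5232 -0.2622  0.0468]
485 321 [ 0.4215 -0.2703  0.047 ]
434 326 [ 0.4115 -0.1801  0.0476]
230 267 [0.509  0.1813 0.0707]
240 357 [0.3538 0.1568 0.0716]
335 240 [ 0.573  -0.0042  0.0026]
```

View pics/crop1.png

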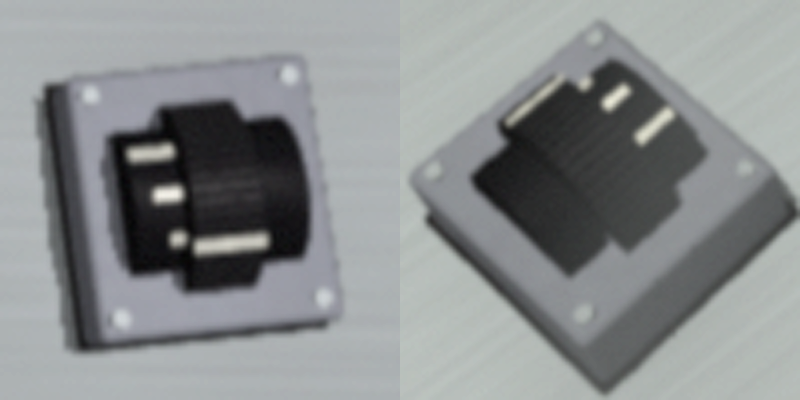

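The pointer sits at the short bar, the one nearest the robot. So console +x is roughly world +x, with a yaw of about 5.3°. The apex is about (0.467,-0.220,0.087), and its height matches the given 87 mm. I'll shut the fingers and approach.

send_rows(targets=[[0,0.395,0.545,0,-0.073],[0,0.395,0.545,0,-0.073],[0,0.395,0.545,0,-0.073],[0,0.395,0.545,0,-0.073],[0,0.395,0.545,0,-0.073]], newtons=20)

```text
time_s: 0.52
position: [0.2817, -0.4596, 0.1926]
ee_rot: [-180.0, 0.0, 5.4]
force: [1.5, 0.8, -0.6]
opening: 0.0258
finger_force: 0.0
```

send_rows(targets=[[0,0.232,0.319,0,0],[0,0.232,0.319,0,0],[0,0.232,0.319,0,0],[0,0.232,0.319,0,0],[0,0.232,0.319,0,0]])

```text
time_s: 0.93
position: [0.4041, -0.2913, 0.1929]
ee_rot: [180.0, 0.0, 5.4]
force: [0.9, -1.5, 0.7]
opening: -0.0001
finger_force: 0.0
```

send_rows(targets=[[0,0.067,0.092,-0.08,0],[0,0.067,0.092,-0.08,0],[0,0.067,0.092,-0.08,0],[0,0.067,0.092,-0.08,0],[0,0.067,0.092,-0.08,0]])

```text
time_s: 1.35
position: [0.4536, -0.2226, 0.1321]
ee_rot: [-179.9, 0.1, 5.6]
force: [0.3, -0.1, 0.1]
opening: 0.0002
finger_force: 0.0
```

send_rows(targets=[[0,0.001,0.002,-0.03,0],[0,0.001,0.002,-0.046,0],[0,0.001,0.002,-0.046,0],[0,0.001,0.002,-0.046,0]])

```text
time_s: 1.68
position: [0.4534, -0.2236, 0.0983]
ee_rot: [-180.0, 0.1, 5.3]
force: [-0.1, 0.9, 0.8]
opening: 0.0004
finger_force: 0.0
```

```bash
python3 - <<'E'
from h import *
print(robot.state()['position'],robot.state()['force'])
snap('wrist','w1');snap('scene','sc2')
b=cv2.imread('pics/sc2.png')[205:355,105:255]
a=cv2.imread('pics/w1.png')
cv2.imwrite('pics/v2.png',np.hstack([cv2.resize(a,(400,300)),cv2.resize(b,(300,300),interpolation=cv2.INTER_CUBIC)]))
E
```

```text
[ 0.45343715 -0.22355561  0.09825388] [-0.06162453  0.86141067  0.79411972]
```

View pics/v2.png

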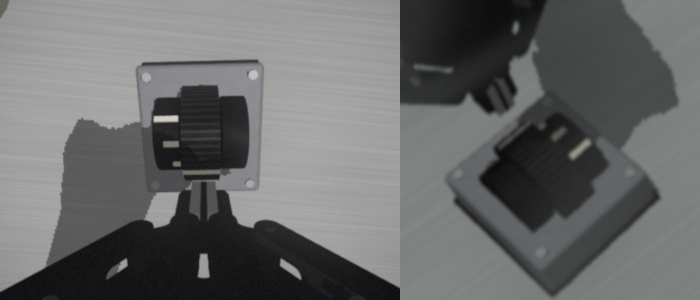

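The fingers are centred across the rim and sit at its front part, with the pointer at the short bar. I'll lower until contact.

send_rows(targets=[[0,0,0.002,-0.008,0],[0,0,0.002,-0.013,0],[0,0,0.002,-0.016,0],[0,0,0.002,-0.016,0]])

```text
time_s: 2.12
position: [0.4542, -0.221, 0.086]
ee_rot: [-180.0, 0.0, 5.4]
force: [0.1, 0.5, -0.4]
opening: -0.0
finger_force: 0.0
```

send_rows(targets=[[0,0,0,-0.002,0],[0,0,0,-0.004,0],[0,0,0,-0.004,0],[0,0,0,-0.004,0]])

```text
time_s: 2.45
position: [0.4546, -0.2211, 0.0835]
ee_rot: [-180.0, 0.0, 5.4]
force: [0.2, -0.3, 0.1]
opening: -0.0001
finger_force: 0.0
```

send_rows(targets=[[0,0,0,-0.002,0],[0,0,0,-0.003,0],[0,0,0,-0.003,0],[0,0,0,-0.003,0]])

```text
time_s: 2.78
position: [0.4546, -0.2211, 0.0812]
ee_rot: [-180.0, 0.0, 5.4]
force: [-0.3, -0.2, 0.2]
opening: 0.0003
finger_force: 0.0
```

```bash
python3 - <<'E'
from h import *
snap('wrist','w2');snap('scene','sc3')
b=cv2.imread('pics/sc3.png')[225:325,125:225]
a=cv2.imread('pics/w2.png')[80:330,200:450]
f=lambda i:cv2.convertScaleAbs(cv2.resize(i,(400,400),interpolation=cv2.INTER_CUBIC),alpha=1.8)
cv2.imwrite('pics/v3.png',np.hstack([f(a),f(b)]))
E
```

```text
(no output)
```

View pics/v3.png

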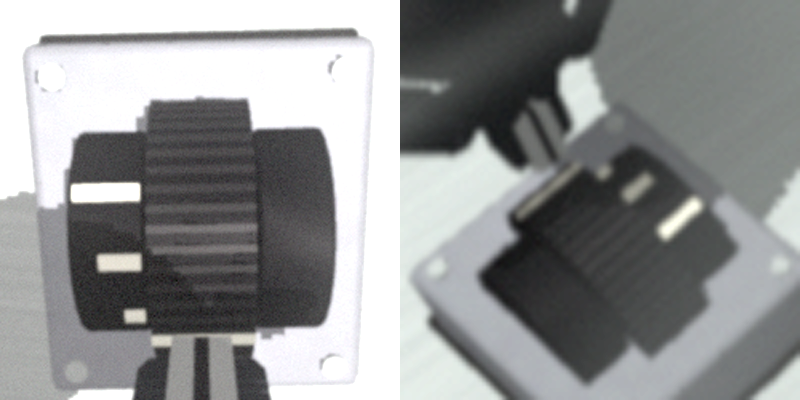

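```bash
python3 - <<'E'
from h import *
np.set_printoptions(precision=4,suppress=True)
for v in range(210,322,6): print(v,pt('w2',316,v),pt('w2',327,v))
E
```

```text
210 [ 0.4848 -0.2129  0.0858] [ 0.4853 -0.2176  0.0858]
216 [ 0.4821 -0.2131  0.0855] [ 0.4825 -0.2179  0.0854]
222 [ 0.48   -0.2134  0.0874] [ 0.4803 -0.2181  0.0871]
228 [ 0.4774 -0.2136  0.0879] [ 0.4778 -0.2183  0.0876]
234 [ 0.4749 -0.2138  0.0883] [ 0.4753 -0.2185  0.0882]
240 [ 0.4721 -0.2141  0.088 ] [ 0.4725 -0.2188  0.0879]
246 [ 0.4695 -0.2143  0.0885] [ 0.47   -0.2191  0.0887]
252 [ 0.4666 -0.2146  0.088 ] [ 0.4671 -0.2193  0.088 ]
258 [ 0.4639 -0.2148  0.0883] [ 0.4644 -0.2196  0.0882]
264 [ 0.461  -0.215   0.0878] [ 0.4615 -0.2199  0.0882]
270 [ 0.4581 -0.2153  0.0877] [ 0.4584 -0.2202  0.0873]
276 [ 0.4543 -0.2156  0.0854] [ 0.4548 -0.2205  0.0856]
282 [ 0.4509 -0.2159  0.0844] [ 0.4513 -0.2209  0.0843]
288 [ 0.4474 -0.2161  0.0831] [ 0.448  -0.2212  0.0835]
294 [ 0.4652 -0.2155  0.128 ] [ 0.4658 -0.2193  0.1284]
300 [ 0.4653 -0.2156  0.1328] [ 0.4658 -0.2193  0.1331]
306 [ 0.4653 -0.2157  0.1373] [ 0.4654 -0.2193  0.1369]
312 [ 0.4654 -0.2158  0.1416] [ 0.4657 -0.2193  0.1416]
318 [ 0.4654 -0.2159  0.1457] [ 0.4655 -0.2193  0.1453]
```

```bash
python3 - <<'E'
from h import *
np.set_printoptions(precision=4,suppress=True)
print(robot.state()['position'],robot.state()['q'])
for v in range(250,272,2): print(v,pt('sc3',158,v),pt('sc3',162,v))
for v in range(270,400,8): print('w1',v,pt('w1',327,v))
E
```

```text
[ 0.4546 -0.2211  0.0813] [ 50.6968  24.3948 -33.5421 114.5779  18.4279  46.2199 -78.0229]
250 [ 0.4651 -0.2189  0.1614] [ 0.4604 -0.213   0.1498]
252 [ 0.4642 -0.2199  0.1563] [ 0.4621 -0.2145  0.1482]
254 [ 0.4656 -0.2214  0.1543] [ 0.4652 -0.2164  0.1484]
256 [ 0.466  -0.2227  0.1508] [ 0.4644 -0.2174  0.1433]
258 [ 0.4656 -0.2239  0.1464] [ 0.4652 -0.2188  0.1404]
260 [ 0.4658 -0.2251  0.1426] [ 0.465  -0.22    0.1359]
262 [ 0.4665 -0.2265  0.1395] [ 0.4647 -0.2211  0.1314]
264 [ 0.4651 -0.2275  0.1335] [ 0.4655 -0.2225  0.1284]
266 [ 0.4636 -0.2285  0.1271] [ 0.4662 -0.2239  0.1253]
268 [ 0.4121 -0.2204  0.0476] [ 0.4166 -0.2156  0.0478]
270 [ 0.4146 -0.2223  0.0465] [ 0.4376 -0.221   0.0742]
w1 270 [ 0.449  -0.2235  0.0838]
w1 278 [ 0.4431 -0.2241  0.0798]
w1 286 [ 0.4348 -0.2249  0.071 ]
w1 294 [ 0.4648 -0.2218  0.1456]
w1 302 [ 0.4645 -0.2219  0.1513]
w1 310 [ 0.4646 -0.2218  0.1572]
w1 318 [ 0.4648 -0.2218  0.1629]
w1 326 [ 0.4645 -0.2218  0.1673]
w1 334 [ 0.4646 -0.2218  0.172 ]
w1 342 [ 0.4638 -0.2219  0.1751]
w1 350 [ 0.4614 -0.2221  0.1753]
w1 358 [ 0.4587 -0.2223  0.1751]
w1 366 [ 0.4564 -0.2226  0.1755]
w1 374 [ 0.4535 -0.2228  0.1752]
w1 382 [ 0.451  -0.2231  0.1754]
w1 390 [ 0.4482 -0.2233  0.1752]
w1 398 [ 0.4454 -0.2236  0.1752]
```

Both cameras put the real fingertip at about z = 0.124 while the reported TCP is at 0.081. The reported z is therefore about 43 mm lower than the true tip, and x and y agree. The rim has not been touched yet. I'll correct for this and go down by force.

send_rows(targets=[[0,0.003,0,-0.02,0],[0,0.003,0,-0.038,0],[0,0.003,0,-0.042,0],[0,0.003,0,-0.042,0]])

```text
time_s: 3.22
position: [0.4561, -0.2208, 0.0491]
ee_rot: [-179.9, 0.1, 5.4]
force: [-0.4, -0.7, 0.2]
opening: -0.0007
finger_force: 0.0
```

```bash
python3 - <<'E'
from h import *
np.set_printoptions(precision=4,suppress=True)
print(robot.state()['position'],robot.state()['force'])
snap('wrist','w3')
for v in range(270,312,3): print(v,pt('w3',316,v),pt('w3',327,v))
E
```

```text
[ 0.4561 -0.2208  0.0491] [-0.356  -0.6758  0.2087]
270 [ 0.4726 -0.2146  0.088 ] [ 0.473  -0.2186  0.088 ]
273 [ 0.4714 -0.2147  0.0878] [ 0.4719 -0.2187  0.0881]
276 [ 0.4704 -0.2148  0.0882] [ 0.4706 -0.2188  0.0879]
279 [ 0.4696 -0.2149  0.089 ] [ 0.4698 -0.2189  0.0887]
282 [ 0.4682 -0.215   0.0886] [ 0.4688 -0.219   0.0891]
285 [ 0.4669 -0.2151  0.0883] [ 0.4669 -0.2191  0.0876]
288 [ 0.4657 -0.2152  0.0882] [ 0.4658 -0.2192  0.0877]
291 [ 0.467  -0.2152  0.0938] [ 0.4674 -0.2191  0.0939]
294 [ 0.4668 -0.2153  0.0958] [ 0.4671 -0.2191  0.0957]
297 [ 0.4669 -0.2153  0.0984] [ 0.4673 -0.2191  0.0985]
300 [ 0.4667 -0.2154  0.1004] [ 0.4672 -0.2191  0.1005]
303 [ 0.4671 -0.2154  0.1032] [ 0.4675 -0.219   0.1035]
306 [ 0.467  -0.2155  0.1054] [ 0.4673 -0.2191  0.1051]
309 [ 0.467  -0.2155  0.1075] [ 0.4675 -0.219   0.1077]
```

Tip is about 4 mm above the rim, as expected. I'll lower in small steps now.

send_rows(targets=[[0,0,0,-0.003,0],[0,0,0,-0.006,0],[0,0,0,-0.006,0],[0,0,0,-0.006,0]])

```text
time_s: 3.6
position: [0.4577, -0.2213, 0.0462]
ee_rot: [179.9, -0.1, 5.4]
force: [-1.6, 0.6, 6.3]
opening: -0.0002
finger_force: 3.0
```

send_rows(targets=[[0,0,0,-0.001,0],[0,0,0,-0.002,0],[0,0,0,-0.002,0],[0,0,0,-0.002,0]])

```text
time_s: 3.93
position: [0.458, -0.2214, 0.045]
ee_rot: [179.9, -0.1, 5.4]
force: [-1.0, 1.6, 7.0]
opening: -0.0003
finger_force: 3.8
```

send_rows(targets=[[0,0.004,0.0004,0,0],[0,0.008,0.0008,0,0],[0,0.012,0.0011,0,0],[0,0.016,0.0015,0,0],[0,0.02,0.0018,0,0]])

```text
time_s: 4.35
position: [0.4736, -0.2196, 0.0452]
ee_rot: [179.9, -0.2, 5.4]
force: [0.5, 2.0, 8.2]
opening: 0.0
finger_force: 3.8
```

```bash
python3 - <<'E'
from h import *
print(robot.state()['position'],robot.state()['force'])
snap('wrist','w4');snap('scene','sc4')
b=cv2.imread('pics/sc4.png')[225:325,125:225]
a=cv2.imread('pics/w4.png')[80:330,200:450]
f=lambda i:cv2.convertScaleAbs(cv2.resize(i,(400,400),interpolation=cv2.INTER_CUBIC),alpha=1.8)
cv2.imwrite('pics/v4.png',np.hstack([f(a),f(b)]))
E
```

```text
[ 0.47358822 -0.21960185  0.04520283] [0.51664061 1.9910561  8.22525112]
```

View pics/v4.png

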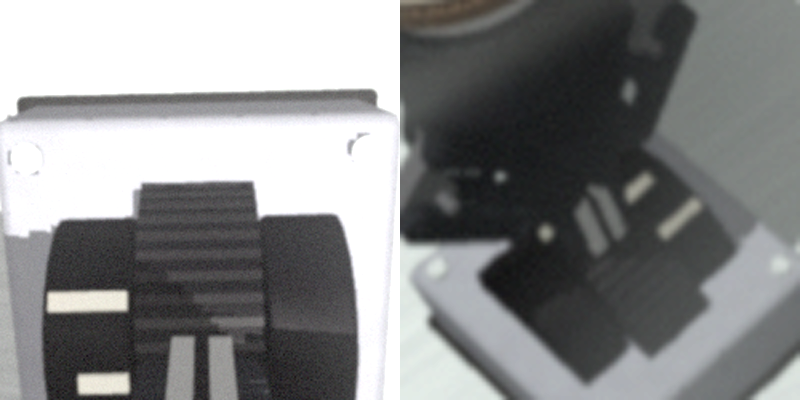

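The fingertip is on the rim and the pointer is hidden behind it. I'll finish the drag, another 10 mm, then lift and check.

send_rows(targets=[[0,0.004,0.0004,0,0],[0,0.008,0.0008,0,0],[0,0.012,0.0011,0,0],[0,0.013,0.0012,0,0],[0,0.013,0.0012,0,0]])

```text
time_s: 4.87
position: [0.484, -0.2185, 0.0453]
ee_rot: [179.9, -0.2, 5.4]
force: [1.6, 1.7, 6.7]
opening: -0.0002
finger_force: 3.3
```

send_rows(targets=[[0,0,0,0.01,0],[0,0,0,0.03,0],[0,0,0,0.08,0],[0,0,0,0.12,0],[0,0,0,0.12,0]])

```text
time_s: 5.28
position: [0.4858, -0.2203, 0.14]
ee_rot: [179.7, -0.5, 5.4]
force: [0.6, -0.6, -0.4]
opening: 0.0001
finger_force: 0.0
```

```bash
python3 - <<'E'
from h import *
np.set_printoptions(precision=4,suppress=True)
print(robot.state()['position'],robot.state()['force'])
snap('wrist','w5');snap('scene','sc5')
b=cv2.imread('pics/sc5.png')[225:325,125:225]
a=cv2.imread('pics/w5.png')[80:430,150:500]
f=lambda i:cv2.convertScaleAbs(cv2.resize(i,(400,400),interpolation=cv2.INTER_CUBIC),alpha=1.8)
cv2.imwrite('pics/v5.png',np.hstack([f(a),f(b)]))
E
```

```text
[ 0.4858 -0.2203  0.14  ] [ 0.6024 -0.5777 -0.4488]
```

View pics/v5.png

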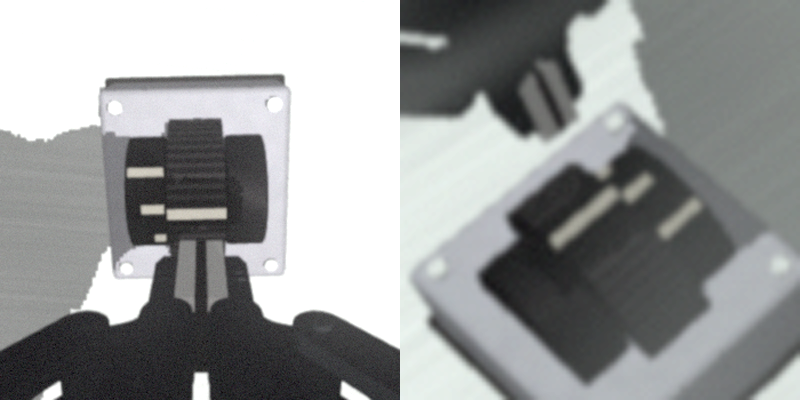

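The pointer is at the medium bar, so the dial sits in the middle notch. Next is the grey station's button at (0.509, 0.181, top 0.071). The pressing contact should come at a reported z of about 0.029.

send_rows(targets=[[0,0.031,0.535,0,0],[0,0.031,0.535,0,0],[0,0.031,0.535,0,0],[0,0.031,0.535,0,0],[0,0.031,0.535,0,0]])

```text
time_s: 5.8
position: [0.4921, -0.0095, 0.1326]
ee_rot: [-180.0, 0.1, 5.3]
force: [1.2, -1.0, -0.2]
opening: -0.0001
finger_force: 0.0
```

send_rows(targets=[[0,0.0155,0.258,0,0],[0,0.0155,0.258,0,0],[0,0.0155,0.258,0,0],[0,0.0155,0.258,0,0],[0,0.0155,0.258,0,0]])

```text
time_s: 6.22
position: [0.5036, 0.1871, 0.1328]
ee_rot: [-179.9, 0.1, 5.6]
force: [-1.0, 0.5, -0.6]
opening: 0.0
finger_force: 0.0
```

send_rows(targets=[[0,0.007,-0.006,-0.04,0],[0,0.007,-0.006,-0.08,0],[0,0.007,-0.006,-0.11,0],[0,0.007,-0.006,-0.11,0],[0,0.007,-0.006,-0.11,0]])

```text
time_s: 6.63
position: [0.5083, 0.1775, 0.0494]
ee_rot: [180.0, 0.3, 5.4]
force: [-0.5, 0.4, 0.5]
opening: 0.0002
finger_force: 0.0
```

```bash
python3 - <<'E'
from h import *
print(robot.state()['position'],robot.state()['force'])
snap('wrist','w6');snap('scene','sc6')
b=cv2.imread('pics/sc6.png')[100:250,300:450]
a=cv2.imread('pics/w6.png')[80:480,120:520]
f=lambda i:cv2.convertScaleAbs(cv2.resize(i,(400,400),interpolation=cv2.INTER_CUBIC),alpha=1.5)
cv2.imwrite('pics/v6.png',np.hstack([f(a),f(b)]))
E
```

```text
[0.50830886 0.17751353 0.04943095] [-0.48036515  0.37796473  0.45489455]
```

View pics/v6.png

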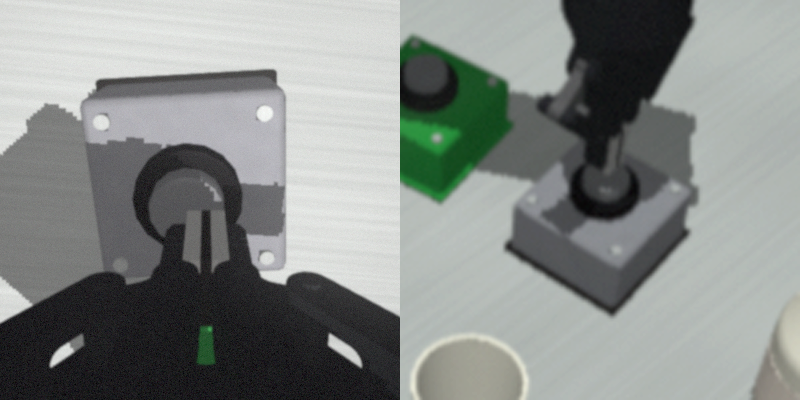

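The fingers are above the grey button, a few mm to the right of its centre. I'll shift left 5 mm and press.

send_rows(targets=[[0,0.001,0.007,-0.01,0],[0,0.001,0.007,-0.022,0],[0,0.001,0.007,-0.03,0],[0,0.001,0.007,-0.03,0]])

```text
time_s: 7.07
position: [0.5123, 0.1843, 0.0287]
ee_rot: [-179.9, -0.1, 5.4]
force: [0.8, 2.6, 5.5]
opening: 0.0001
finger_force: 2.6
```

send_rows(targets=[[0,0,0,-0.002,0],[0,0,0,-0.004,0],[0,0,0,-0.006,0],[0,0,0,-0.006,0]])

```text
time_s: 7.4
position: [0.5125, 0.1842, 0.0275]
ee_rot: [179.9, -0.2, 5.4]
force: [-6.9, -2.2, 26.4]
opening: -0.0001
finger_force: 13.3
```

Force jumped to 26 N, which suggests the button is bottomed. I'll check its depth in the pictures before releasing.

```bash
python3 - <<'E'
from h import *
np.set_printoptions(precision=4,suppress=True)
snap('wrist','w7');snap('scene','sc7')
def hts(f):
    a=np.load(f'pics/{f}.npz');fx,fy,cx,cy=a['K'];d=a['d'];T=np.linalg.inv(a['view'])
    v,u=np.mgrid[:480,:640];P=np.stack([(u-cx)/fx*d,(v-cy)/fy*d,d],-1)@T[:3,:3].T+T[:3,3]
    return P[d>0]
for f in ['top1','w6','w7','sc1','sc7']:
    P=hts(f);P=P[(P[:,2]<.08)&(P[:,2]>.052)&(abs(P[:,0]-.51)<.03)&(abs(P[:,1]-.182)<.03)]
    T=P[P[:,2]>(.068 if f in('top1','w6','sc1') else .0635)]
    print(f,np.histogram(P[:,2],np.arange(.052,.08,.002))[0],T.mean(0) if len(T) else '',(T.min(0)+T.max(0))/2 if len(T) else '')
print(robot.state()['position'],robot.state()['force'])
E
```

```text
top1 [ 29   9  12  62 128  85  21  11  56 107  64   9   2   0] [0.5084 0.1843 0.0713] [0.5082 0.1844 0.0723]
w6 [ 690  110  121  125  303 3098  375  110  128  323 2291  188    0    0] [0.5142 0.1889 0.0728] [0.5109 0.187  0.0718]
w7 [ 777  163  172  189  402 3615  677  513   11   61  101  166  201  188] [0.5196 0.1886 0.0678] [0.5137 0.187  0.0717]
sc1 [31 14 24 28 93 85 19 10 33 91 65  5  0  0] [0.5097 0.182  0.0714] [0.5085 0.183  0.0717]
sc7 [ 36  18  19  30 106  82  38  21   4   5   9   7  13  12] [0.5153 0.1762 0.0694] [0.512  0.1811 0.0717]
[0.5124 0.1843 0.0275] [-6.2419 -1.0349 27.7468]
```

The button's top went from about 0.0728 to about 0.0665, so it is fully in at 6 mm. I'll lift straight off.

send_rows(targets=[[0,0,0,0.01,0],[0,0,0,0.05,0],[0,0,0,0.1,0],[0,0,0,0.13,0],[0,0,0,0.13,0]])

```text
time_s: 7.92
position: [0.5143, 0.1847, 0.1267]
ee_rot: [-179.9, -0.4, 5.4]
force: [0.3, 0.0, 0.4]
opening: -0.0001
finger_force: 0.0
```

```bash
python3 - <<'E'
from h import *
print(robot.state()['position'],robot.state()['force'])
snap('top','top8');snap('scene','sc8')
b=cv2.imread('pics/sc8.png')
f=lambda i:cv2.convertScaleAbs(cv2.resize(i,(400,400),interpolation=cv2.INTER_CUBIC),alpha=1.6)
cv2.imwrite('pics/v8.png',np.hstack([f(b[225:325,125:225]),f(b[100:250,300:450])]))
E
```

```text
[0.51430232 0.18472668 0.12666161] [0.30913763 0.0073856  0.36653555]
```

View pics/v8.png

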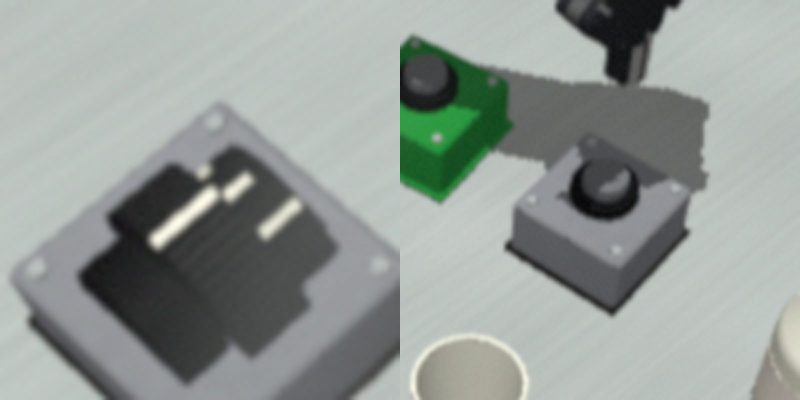

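The pointer lines up with the medium bar, the button has sprung back and the gripper is clear, so I'm handing in.

```bash
python3 -c "
from plant import close_job
print(close_job())"
```

```text
the job is handed in; nothing more can be done
None
```

The job is handed in, with no verdict shown: the last pictures show the dial's pointer at the medium bar and the start button sprung back after being pushed fully in (about 6 mm), and the arm touched nothing but the dial and the button; the tool's reported height was about 4 cm lower than the real fingertip, which I corrected for using the cameras and the force reading.

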